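Turn a half-cylinder prism onto its flat face and slide it home in its cell

TASK

The half-cylinder prism in its metal mount lies on its round back, where it rocks at the least touch. Tip it over so that it settles steadily on its flat side; then set it on the base plate of the prism cell, slide its lips under the two rails and push it gently but fully home against the end shoulder. Let go of it there, and leave the four small things round the work (lens tissue, oil bottle, timer, cover-slip box) where they stand.

Things in the scene. Friction and masses are not known exactly. Their poses are not given: they have to be found in the camera images.
- prism_mid (a point): Centre of the prism, half-way up: a bare-metal half cylinder (radius 28 mm, 64 mm long, an arc slot of glass round its middle) on a flat flange 64 x 80 x 8 mm; 36 mm over all, about 0.25 kg. x: along the half cylinder's axis (64 mm); y: across the flange (80 mm); z: from flat side to crown. The flat side is 18 mm below this point, the flat end faces (good to grasp) at x = +-32 mm.
- prism: The prism; origin at the centre of its flat side, axes as prism_mid. It starts on the worktop on its round back, flat side up (z down), level and still, but free to rock about x: a touch on one lip sets it rocking for seconds. Lift one lip: it rolls until the other lip touches (about 0.78 rad), then turns about that edge, and falls over by itself beyond about 1.75 rad. Front and back, left and right are alike: either way round fits.
- prism_lip (a point): Middle of the outer face of the flange on the prism's +y side (its twin is at -y, 80 mm off), half-way through the 8 mm thickness. The flange overhangs the round back by 12 mm along both y sides, as two straight 64 mm lips. With the prism still on its back, a lip's faces are 28 and 36 mm above the worktop; below it there is room for a fingertip.
- seat (a point): Middle of the seat, on the top of the cell's base plate, 6 mm above the worktop. x: direction of pushing home; z up. Rails (x = -33 to 43 mm) leave a channel 83 mm wide (flange 80); keepers reach 6 mm in over it, underside 10 mm above the plate (lips 8). Leaf springs in both rails (x = 4 mm) rub on the flange: pushing takes about 2 to 10 N, much more at the shoulder. Home: flat on the plate, x along this x either way round, end on the shoulder.
- mouth (a point): Middle of the wide end of the mouth, on the plate's top, 58 mm before the seat (seat x = -58 mm); axes as seat. Two guides narrow the channel from 99 mm here to 83 mm at seat x = -33 mm. In front of the mouth the plate goes on as a flat apron, 104 mm wide, for 74 mm.
- stop_pin (a joint): Sprung brass pin (5 mm thick) in the middle of the end shoulder's face, 11 mm above the plate, that tells the cell a prism is home: 0 = standing out 3 mm, 0.003 m = pressed flush by a prism lying against the shoulder. It pushes back with about 1 N only. The shoulder, 17 mm high across the channel, is clamped anywhere from seat x = 26 to 38 mm; where is not given.
- cell: The prism cell with its shoulder, screwed down: grey T-shaped base plate 6 mm thick (apron 104 mm wide, x = -132 to 70 mm; head 196 mm wide, x = -40 to 48 mm) with rails, the end shoulder and, outside the rails at x = 0, a light barrel and a detector barrel on posts, rising outwards from y = +-58 to +-100 mm, up to 60 mm high. Origin under the seat on the worktop, axes as seat.
- lens_tissue: Bystander: booklet of lens tissue, 65 x 95 x 10 mm, lying flat; origin at the centre of its underside.
- oil_bottle: Bystander: small amber bottle with black cap, 26 mm across, 50 mm high; origin at the centre of its underside.
- timer: Bystander: white bench timer, 62 x 68 x 18 mm, lying flat; origin at the centre of its underside.
- coverslips: Bystander: clear cover-slip box, 30 x 34 x 17 mm; origin at the centre of its underside.

How it is judged:
By the outcome, as a careful person would: the job done as asked, in the order asked, and still so for the second after the job is handed in, with the robot touching nothing.
It also fails if it takes over 67 s, if anything falls off the work surface, if the arm or the gripper's body presses on something with over 40 N, if the wrist force passes 120 N, or if a joint passes its speed limit or range.

ROBOT

A 6-joint arm with a two-finger parallel gripper is mounted at the origin on a cart in front of the work surface, level with it; the furniture and walls round the work are solid. World frame = base frame: x ahead of the robot, y to its left, z up, the work surface at z = 0. Lengths are in m, angles in rad, forces in N, time in s.
With the tool pointing down it reaches from about 0.275 to 0.875 m from the base axis. Payload 12.5 kg.
Tool frame: the origin (TCP) lies at the very end of the fingers, on their centre line; the grasp point (between the pads) lies 19 mm behind it (ctrl.hold_point_z is the z of the grasp point in the tool frame, in m); z points along the fingers, y is the line along which they close (so a half turn about z gives the same grasp; the last joint's range is limited). The gripper opens to 85 mm and grips with 20 to 120 N. Pads are 22 mm wide; open, the fingers measure 114 mm over their backs; the gripper's body (76 mm by 85 mm) begins 54 mm behind the grasp point. The pads swing forward as they close: fully open they stand 13 mm farther back than shut.
Start: joints at [-1.395, 0.351, 1.652, -0, 1.139, -0.085], TCP at [0.142, -0.531, 0.231] pointing down, gripper open.
Joint ranges: [-2.75, 2.75], [-0.79, 2.1], [0.01, 2.65], [-1.57, 4.71], [0.07, 3.14], [-2.87, 2.87]. Speed limits (rad/s): [2.22, 2.22, 2.79, 3.14, 3.14, 3.14].

INTERFACE

Orientations are given as a unit quaternion [w, x, y, z].
In Python, from plant import ctrl gives the robot as it stands.
- The arm moves only by the tool step_arm, never from a script. Its argument "moves" is a list that holds one entry, the list of rows, each a list of 7 numbers: the shift along the tool's x, y, z in m, then the turn, a rotation vector about the tool's x, y, z in rad, then the closure, from -1 (fully open) to 1 (shut), so that 0 is half open. In form: [[[dx, dy, dz, rx, ry, rz, fingers], ...]]. A call has 1 to 8 rows; each row is the pose to reach, as a shift and turn from the pose commanded when the call began, along the tool's axes at that moment; what a row does not reach only later rows make up. A row lasts 1/12 s, in which the tool goes at most 41.7 mm and 7.16 degrees, less where a joint would pass 70% of its speed; a pose out of reach is approached as far as the arm can. A call with a gripper value outside its range is refused whole. The fingers move at their own pace and stop on an object; "newtons" is the grip in N (left out, the last holds). Time passes only in rows, so rows that repeat a pose let the fingers close. It gives the time, the measured TCP pose, the force and the opening at its end, in the units of the state.
- ctrl.state(): the state, without advancing time (a new reading comes with each control period).
- ctrl.get_image(name): name is "scene" or "top" or "wrist"; returns the picture (384x512x3 uint8, red, green, blue); there is no depth.
- ctrl.get_calibration(name): a dict with "K" (3x3 intrinsics, pixels), "rvec" (rotation vector, rad) and "tvec" (3), from world to camera coordinates, as OpenCV has them. Camera axes: x right, y down, z forward; pixel columns grow to the right and rows downward; lengths in m; the calibration is good to about 2 mm. A picture is of the moment at which its call begins: read the wrist's pose just before it. get_calibration takes no time and is no camera call; for the wrist camera it gives the pose at the moment of the call.
- ctrl.close_job(): hands the job in, once; it reports no verdict.
Trained networks look in the newest picture that a camera, given by its name, has taken for a name from the list of things; names that differ only in an ending like _2 or _b are one class to them, and where a whole thing is asked for, a point or a joint stands for the part that bears it (a point fixed in the world has none). Each returns a list of dicts, best first, with "p" (0 to 1); they miss things now and then, are a little off and sometimes report something else, mostly with a low value. They report only what shows in the picture. A call takes as long as a camera call.
- ctrl.regions_of(camera, label): "pixels" (384x512 bool, what is visible of it) and "centre" ([row, column] in pixels, amid what is visible of it).
- ctrl.place_of(camera, label): "centre" ([row, column] in pixels: a listed point, or the origin of a listed thing).
The state is a dict: "t": time; "joint_pos": joint angles; "qd": joint speeds; "joint_torque": joint torques, N m; "eef_pos": TCP position; "orientation": TCP orientation; "contact_force": force on the tool from outside, world axes, zero at the start; "wrist_torque": the same for the moment, N m; "width": opening from 0.0 (shut) to 1.0 (fully open).
Only numpy, scipy, OpenCV 4.12 (cv2) and the standard library are available. Lean on these libraries where they do the work, as an engineer would, in place of code of your own. Each camera call takes 0.05 s, during which the arm holds its last target. There are 200 camera calls.

## Working session

There is one attempt and no reset: what is moved stays moved. The work goes in short steps, Python scripts to look and compute and a tool call to move; the robot and the scene stay as the last step left them, time stands still between calls to the robot, and variables do not carry over. Pictures are saved under pics/ and viewed, on a budget of 10 in all, crops included, one or two more only if the job needs it, and the job is handed in when it is done.

Besides the shell and the picture viewer there is one more tool, called after "Emit:" as name(argument=value, ...) on one line, values as JSON. step_arm: Moves the arm, as the interface text tells. Its arguments: {"type":"object","properties":{"moves":{"type":"array"},"newtons":{"type":"number"}},"required":["moves"]}

```bash
mkdir -p pics; ls
cat > h.py <<'E'
import numpy as np, cv2
from scipy.spatial.transform import Rotation as R
from plant import ctrl
def cal(n):
    c=ctrl.get_calibration(n); return np.array(c["K"]),R.from_rotvec(np.ravel(c["rvec"])).as_matrix(),np.ravel(c["tvec"])
def ray(n,rc,z):
    K,Rm,t=cal(n); d=Rm.T@np.linalg.solve(K,[rc[1],rc[0],1]); o=-Rm.T@t
    return o+d*(z-o[2])/d[2]
def proj(n,p):
    K,Rm,t=cal(n); q=K@(Rm@np.array(p)+t); return q[1]/q[2],q[0]/q[2]
def save(n,f):
    im=ctrl.get_image(n); cv2.imwrite(f"pics/{f}.png",im[:,:,::-1]); return im
def toolmove(target,Rt=None):
    s=ctrl.state(); q=s["orientation"]; Rm=R.from_quat([q[1],q[2],q[3],q[0]])
    d=Rm.inv().apply(np.array(target)-s["eef_pos"])
    r=(Rm.inv()*Rt).as_rotvec() if Rt is not None else None
    return d,r
E
python3 - <<'E'
from h import *
a=save("top","top1"); b=save("scene","sc1")
cv2.imwrite("pics/both1.png",cv2.resize(np.hstack([a,b])[:,:,::-1],(800,300)))
Z=dict(prism_mid=.018,prism_lip=.032,prism=.036,seat=.006,mouth=.006,cell=0,lens_tissue=0,oil_bottle=0,timer=0,coverslips=0)
for n in ("top","scene"):
  print(n,-cal(n)[1].T@cal(n)[2])
  for k,z in Z.items():
    for r in ctrl.place_of(n,k)[:2]: print(k,round(r["p"],2),np.round(r["centre"],1),np.round(ray(n,r["centre"],z),4))
s=ctrl.state(); print(s)
E
```

```text
pics
top [ 0.43069394 -0.04416788  1.29291098]
prism_mid 0.67 [204.9 303. ] [ 0.5298 -0.1948  0.018 ]
prism_lip 0.65 [205.3 314.3] [ 0.5263 -0.2301  0.032 ]
prism 0.71 [201.  306.6] [ 0.5409 -0.205   0.036 ]
seat 0.74 [183.3 205.8] [0.6132 0.1288 0.006 ]
mouth 0.68 [202.  207.5] [0.5496 0.1239 0.006 ]
mouth 0.46 [201.8 379.6] [ 0.5339 -0.4533  0.006 ]
cell 0.83 [185.6 209.4] [0.6058 0.1175 0.    ]
lens_tissue 0.85 [156.9 294.7] [ 0.6964 -0.1754  0.    ]
oil_bottle 0.43 [157.4 265.2] [ 0.6976 -0.0746  0.    ]
timer 0.61 [203.5 378.8] [ 0.5287 -0.4521  0.    ]
coverslips 0.5 [202.3 205.3] [0.5494 0.1322 0.    ]
coverslips 0.48 [241.4 151.4] [0.4235 0.3137 0.    ]
scene [-0.04457875  0.54803341  0.79015985]
prism_mid 0.81 [183.8 295.4] [ 0.5305 -0.1784  0.018 ]
prism_lip 0.69 [173.3 311.9] [ 0.5159 -0.2361  0.032 ]
prism 0.97 [178.5 298.2] [ 0.5268 -0.1855  0.036 ]
seat 0.85 [231.8 200.8] [0.5929 0.1321 0.006 ]
mouth 0.63 [239.  213.9] [0.5484 0.1249 0.006 ]
cell 0.88 [228.8 203.6] [0.6009 0.1166 0.    ]
lens_tissue 0.96 [162.7 253.4] [ 0.7113 -0.1837  0.    ]
oil_bottle 0.4 [180.3 231.7] [ 0.6967 -0.0747  0.    ]
timer 0.55 [150.3 348.2] [ 0.5288 -0.4482  0.    ]
coverslips 0.74 [316.8 191.3] [0.4156 0.3055 0.    ]
{'t': 1.1, 'joint_pos': array([-1.39460887e+00,  3.50683657e-01,  1.65181644e+00, -2.47100771e-05,
        1.13908578e+00, -8.45971859e-02]), 'qd': array([ 0.00016632,  0.00207529,  0.00016429, -0.00014801, -0.00135571,
        0.00183232]), 'joint_torque': array([-3.24368215e-03, -5.06040144e+01, -2.91651893e+01, -3.32198397e-04,
        6.20606806e-04,  3.00463739e-05]), 'eef_pos': array([ 0.14182851, -0.53137975,  0.23129226]), 'orientation': array([ 3.89741034e-06,  9.91510287e-01,  1.30028268e-01, -1.10546677e-05]), 'contact_force': array([-0.19607908,  0.51391019, -0.06466456]), 'wrist_torque': array([-0.01688501, -0.00882645,  0.01132211]), 'width': 1.0042533148571513}
```

View pics/top1.png

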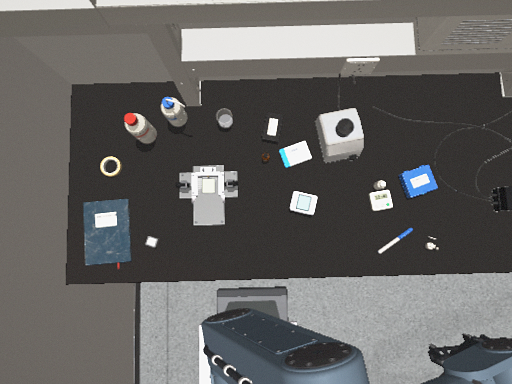

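View pics/sc1.png

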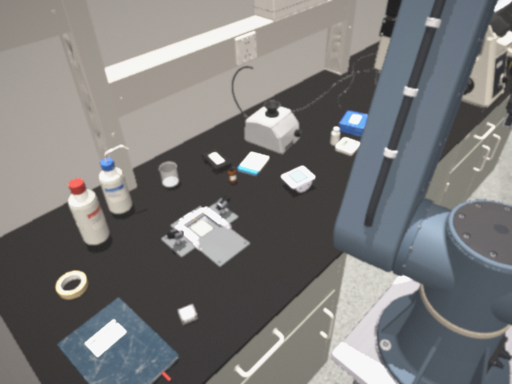

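The top view shows the prism on its back at about (203,303), and the cell at (195,208) with its apron towards the robot. The scene view agrees. Next I'll take a closer wrist view.

Emit:
step_arm(moves=[[[0.423, -0.228, -0.07, 0, 0, 0.26, -1], [0.423, -0.228, -0.07, 0, 0, 0.26, -1], [0.423, -0.228, -0.07, 0, 0, 0.26, -1], [0.423, -0.228, -0.07, 0, 0, 0.26, -1], [0.423, -0.228, -0.07, 0, 0, 0.26, -1], [0.423, -0.228, -0.07, 0, 0, 0.26, -1], [0.423, -0.228, -0.07, 0, 0, 0.26, -1], [0.423, -0.228, -0.07, 0, 0, 0.26, -1]]])

```text
t: 1.77
eef_pos: [0.3803, -0.3064, 0.2793]
orientation: [0.0, 1.0, 0.0, 0.0]
contact_force: [0.6, -1.4, 0.5]
width: 1.001
```

Run:
```python
from h import *
s=ctrl.state(); print(s["t"],s["eef_pos"],s["orientation"])
print(np.round(toolmove([.48,-.19,.28],R.from_quat([1,0,0,0])),3))
n="wrist";K,Rm,t=cal(n);print(-Rm.T@t, Rm[2],K[0,0])
print([proj(n,p) for p in ([.53,-.19,.036],[.6,.12,0])])
```

```text
1.7667 [ 0.38027444 -0.30640584  0.27930867] [1.78385955e-04 9.99999920e-01 3.10040519e-04 1.78079841e-04]
[[ 0.1   -0.116 -0.001]
 [ 0.    -0.     0.001]]
[ 0.45050112 -0.30640877  0.42171058] [-0.27779721 -0.00103216 -0.96063918] 293.96060083222324
[(np.float64(39.051360401376904), np.float64(154.8979285413783)), (np.float64(-17.385288479721122), np.float64(-91.9851738490167))]
```

Emit:
step_arm(moves=[[[0.18, -0.115, 0.06, 0, 0, 0, -1], [0.18, -0.115, 0.06, 0, 0, 0, -1], [0.18, -0.115, 0.06, 0, 0, 0, -1], [0.18, -0.115, 0.06, 0, 0, 0, -1], [0.18, -0.115, 0.06, 0, 0, 0, -1], [0.18, -0.115, 0.06, 0, 0, 0, -1], [0.18, -0.115, 0.06, 0, 0, 0, -1], [0.18, -0.115, 0.06, 0, 0, 0, -1]]])

```text
t: 2.43
eef_pos: [0.5589, -0.1928, 0.2184]
orientation: [-0.0, 1.0, 0.001, -0.0]
contact_force: [-1.0, -0.2, -0.1]
width: 1.001
```

Run:
```python
from h import *
s=ctrl.state(); print(s["t"],s["eef_pos"])
a=save("wrist","w1"); n="wrist"
for k,z in dict(prism_mid=.018,prism_lip=.032,prism=.036,timer=0).items():
    for r in ctrl.place_of(n,k)[:3]: print(k,round(r["p"],2),np.round(r["centre"],1),np.round(ray(n,r["centre"],z),4))
r=ctrl.regions_of(n,"prism")[0]; m=r["pixels"].astype(np.uint8)
c=max(cv2.findContours(m,0,1)[0],key=cv2.contourArea).reshape(-1,2)
P=np.array([ray(n,(y,x),.036)[:2] for x,y in c]).astype(np.float32)
q=cv2.minAreaRect(P*1000); print(q, cv2.boxPoints(q))
```

```text
2.4333 [ 0.55891025 -0.19276228  0.2184435 ]
prism_mid 0.9 [187.4 255.3] [ 0.5375 -0.1965  0.018 ]
prism_lip 0.72 [197.9 284.3] [ 0.5284 -0.2306  0.032 ]
prism 0.62 [190.8 251.1] [ 0.5383 -0.1917  0.036 ]
timer 0.68 [185.5 459.5] [ 0.5353 -0.4564  0.    ]
((538.5031127929688, -195.8678436279297), (81.1859359741211, 69.96080017089844), 74.5760498046875) [[ 493.98648 -225.69547]
 [ 561.4276  -244.30219]
 [ 583.0198  -166.04022]
 [ 515.5786  -147.4335 ]]
```

View pics/w1.png

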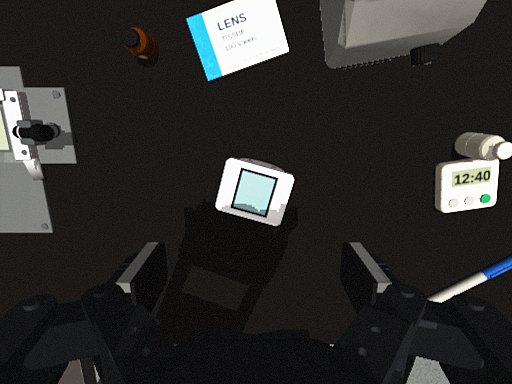

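The wrist picture shows the prism flat side up, centred at about (192,254) and turned about 15°. The clear space is towards the timer at (187,467). I'll refine the pose from the bright flat face and measure the cell on the next stop.

Run:
```python
from h import *
im=cv2.imread("pics/w1.png"); g=cv2.cvtColor(im,6); n="wrist"
for th in (150,200,225,240):
    m=(g>th).astype(np.uint8); m[:120]=0;m[240:]=0;m[:,:200]=0;m[:,310:]=0
    c=max(cv2.findContours(m,0,1)[0],key=cv2.contourArea).reshape(-1,2)
    P=np.array([ray(n,(y,x),.036)[:2]*1000 for x,y in c]).astype(np.float32)
    print(th,cv2.minAreaRect(P), cv2.approxPolyDP(c,6,True).reshape(-1,2).tolist())
    ap=cv2.approxPolyDP(c,6,True).reshape(-1,2); print([np.round(ray(n,(y,x),.036)[:2]*1000) for x,y in ap])
m=((im[:,:,2]<190)&(g>80)).astype(np.uint8); m[:160]=0;m[222:]=0;m[:,:225]=0;m[:,285:]=0
c=max(cv2.findContours(m,0,1)[0],key=cv2.contourArea).reshape(-1,2)
print("glass",cv2.minAreaRect(np.array([ray(n,(y,x),.036)[:2]*1000 for x,y in c]).astype(np.float32)))
print(ctrl.state()["joint_pos"])
```

```text
150 ((536.5172729492188, -194.39797973632812), (80.31421661376953, 64.71330261230469), 74.02523040771484) [[229, 158], [216, 207], [278, 224], [292, 175]]
[array([ 576., -167.]), array([ 519., -150.]), array([ 498., -223.]), array([ 557., -238.])]
200 ((536.85888671875, -194.7340545654297), (79.85604095458984, 63.29091262817383), 74.0252456665039) [[228, 159], [216, 207], [276, 224], [221, 207], [231, 203], [241, 166], [278, 178], [268, 215], [286, 203], [292, 176]]
[array([ 575., -166.]), array([ 519., -150.]), array([ 498., -221.]), array([ 519., -156.]), array([ 524., -168.]), array([ 567., -180.]), array([ 554., -222.]), array([ 509., -211.]), array([ 524., -232.]), array([ 556., -238.])]
225 ((537.2285766601562, -195.18405151367188), (79.3638687133789, 62.62647247314453), 74.70423889160156) [[227, 160], [218, 209], [231, 202], [241, 166], [278, 177], [270, 209], [286, 203], [291, 175]]
[array([ 574., -165.]), array([ 516., -153.]), array([ 525., -168.]), array([ 567., -180.]), array([ 555., -222.]), array([ 516., -214.]), array([ 524., -232.]), array([ 557., -237.])]
240 ((537.6228637695312, -195.2687530517578), (79.31926727294922, 61.64310073852539), 74.70423889160156) [[227, 160], [217, 208], [231, 202], [241, 166], [278, 177], [270, 209], [286, 203], [291, 175]]
[array([ 574., -165.]), array([ 518., -152.]), array([ 525., -168.]), array([ 567., -180.]), array([ 555., -222.]), array([ 516., -214.]), array([ 524., -232.]), array([ 557., -237.])]
glass ((536.390380859375, -194.23681640625), (39.0682258605957, 45.147987365722656), 74.4105453491211)
[-4.12555616e-01  4.36873301e-01  1.55467866e+00 -8.77597355e-05
  1.14926924e+00  1.15873740e+00]
```

Emit:
step_arm(moves=[[[0.04, -0.3, -0.06, 0, 0, 0, -1], [0.04, -0.3, -0.06, 0, 0, 0, -1], [0.04, -0.3, -0.06, 0, 0, 0, -1], [0.04, -0.3, -0.06, 0, 0, 0, -1], [0.04, -0.3, -0.06, 0, 0, 0, -1], [0.04, -0.3, -0.06, 0, 0, 0, -1], [0.04, -0.3, -0.06, 0, 0, 0, -1], [0.04, -0.3, -0.06, 0, 0, 0, -1]]])

```text
t: 3.4
eef_pos: [0.599, 0.111, 0.2803]
orientation: [-0.001, 1.0, 0.001, 0.001]
contact_force: [-0.2, -0.2, 0.6]
width: 1.002
```

Run:
```python
from h import *
s=ctrl.state(); print(s["t"],s["eef_pos"],s["joint_pos"])
a=save("wrist","w2"); n="wrist"
for k,z in dict(seat=.006,mouth=.006,cell=0,coverslips=0,oil_bottle=0).items():
    for r in ctrl.place_of(n,k)[:3]: print(k,round(r["p"],2),np.round(r["centre"],1),np.round(ray(n,r["centre"],z),4))
np.save("w2cal.npy",np.hstack([cal(n)[1],cal(n)[2][:,None]]))
```

```text
3.4 [0.59902402 0.11098924 0.28034736] [1.06383655e-01 4.16094778e-01 1.43243344e+00 1.00377395e-03
 1.29081593e+00 1.67418090e+00]
seat 0.63 [155.3 244.6] [0.6063 0.1216 0.006 ]
seat 0.24 [156.1 246.4] [0.6052 0.119  0.006 ]
mouth 0.75 [193.1 242.9] [0.5502 0.1224 0.006 ]
cell 0.76 [155.2 244.2] [0.605  0.1192 0.    ]
coverslips 0.4 [269.7 129.2] [0.4199 0.3053 0.    ]
oil_bottle 0.88 [ 89.3 389.9] [ 0.6942 -0.0794  0.    ]
oil_bottle 0.52 [155.2 248.7] [0.6049 0.1119 0.    ]
```

View pics/w2.png

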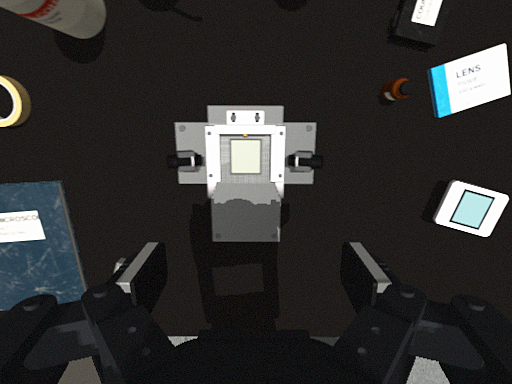

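The wrist picture shows the cell with apron corners at (213,242) and (281,241), and head corners at (176,123), (316,122), (317,184) and (176,185). The orange stop pin is at (245,135). I'll fit the cell pose to those corners.

Run:
```python
from h import *
n="wrist"; im=cv2.imread("pics/w2.png"); g=cv2.cvtColor(im,6)
px=np.array([[213,242],[281,241],[176,123],[316,122],[317,184],[176,185],[208,106],[283,106]],np.float32)
px=cv2.cornerSubPix(g,px.reshape(-1,1,2).copy(),(4,4),(-1,-1),(3,40,.01)).reshape(-1,2)
W=np.array([ray(n,(y,x),.006)[:2] for x,y in px])
C=np.array([[-132,52],[-132,-52],[48,98],[48,-98],[-40,-98],[-40,98],[70,52],[70,-52]])/1000
mc,mw=C.mean(0),W.mean(0); A=C-mc;B=W-mw
th=np.arctan2((A[:,0]*B[:,1]-A[:,1]*B[:,0]).sum(),(A*B).sum()); Rt=np.array([[np.cos(th),-np.sin(th)],[np.sin(th),np.cos(th)]])
t=mw-Rt@mc; print("px",px.round(1).tolist()); print("seat",t,"yaw",th); print(((C@Rt.T+t-W)*1000).round(1).tolist())
P=ray(n,(135,245),.017); print("pin (cell frame)",Rt.T@(P[:2]-t))
# tilted pregrasp pose: x_t = prism y dir, tool tilt -50deg (body towards +x_t)
a=np.radians(74.3); u=np.array([np.cos(a),np.sin(a),0]); z=np.array([0,0,1.])
def Rtilt(phi): # phi>0 body toward -u
    b=-u*np.sin(phi)+z*np.cos(phi); zt=-b; yt=np.cross(-z,u); xt=np.cross(yt,zt)
    return R.from_matrix(np.c_[xt,yt,zt])
for phi in (-50,0,75):
    print(phi,Rtilt(np.radians(phi)).as_matrix().round(2).tolist())
Rg=Rtilt(np.radians(-50)); mid=np.array([.5367,-.1945,.018])
print("pre",toolmove(mid-Rg.as_matrix()[:,2]*(.1),Rtilt(0)), mid-Rg.as_matrix()[:,2]*.1)
print(np.array(ctrl.state()["orientation"]),ctrl.hold_point_z)
```

```text
px [[212.39999389648438, 241.0], [279.0, 241.5], [174.1999969482422, 121.9000015258789], [315.70001220703125, 122.0999984741211], [317.0, 184.0], [178.8000030517578, 183.1999969482422], [206.89999389648438, 105.0], [283.1000061035156, 105.69999694824219]]
seat [0.604021   0.11577637] yaw -0.0017310195565649806
[[-1.1, -0.3], [-0.4, -1.7], [0.5, -0.1], [0.5, -2.0], [0.1, 5.3], [-0.8, 0.2], [0.2, -0.3], [1.0, -1.3]]
pin (cell frame) [0.03086152 0.00075571]
-50 [[0.17, 0.96, -0.21], [0.62, -0.27, -0.74], [-0.77, 0.0, -0.64]]
0 [[0.27, 0.96, 0.0], [0.96, -0.27, -0.0], [-0.0, 0.0, -1.0]]
75 [[0.07, 0.96, 0.26], [0.25, -0.27, 0.93], [0.97, 0.0, -0.26]]
pre (array([-0.04097327,  0.2263581 ,  0.19636158]), array([-6.54994084e-05,  6.02581876e-04, -1.29748500e+00])) [ 0.5574292  -0.12075353  0.08227876]
[ 1.45143267e-04  9.99999898e-01 -3.52699920e-04 -2.42071414e-04] -0.0187
```

Emit:
step_arm(moves=[[[-0.04, 0.26, 0.06, 0, 0, -1.297, -1], [-0.04, 0.26, 0.06, 0, 0, -1.297, -1], [-0.04, 0.26, 0.06, 0, 0, -1.297, -1], [-0.04, 0.26, 0.06, 0, 0, -1.297, -1], [-0.04, 0.26, 0.06, 0, 0, -1.297, -1], [-0.04, 0.26, 0.06, 0, 0, -1.297, -1], [-0.04, 0.26, 0.06, 0, 0, -1.297, -1], [-0.04, 0.26, 0.06, 0, 0, -1.297, -1]]])

```text
t: 4.37
eef_pos: [0.5567, -0.159, 0.2171]
orientation: [-0.0, 0.887, 0.461, -0.001]
contact_force: [-0.2, -0.7, -0.4]
width: 1.0
```

```bash
cat >> h.py <<'E'
a0=np.radians(74.3)
def Rtilt(phi,a=a0): # deg; phi>0: body toward -u (timer side)
    phi=np.radians(phi); u=np.array([np.cos(a),np.sin(a),0]); z=np.array([0,0,1.])
    zt=u*np.sin(phi)-z*np.cos(phi); yt=np.cross(-z,u); return R.from_matrix(np.c_[np.cross(yt,zt),yt,zt])
MID=np.array([.5367,-.1945,.018])
E
python3 - <<'E'
from h import *
s=ctrl.state(); print(s["t"],s["eef_pos"],s["joint_pos"])
Rg=Rtilt(-50)
print(toolmove(MID-Rg.as_matrix()[:,2]*.09,Rg))
E
```

```text
4.3667 [ 0.55674599 -0.15904236  0.21712113] [-3.58051216e-01  4.18730448e-01  1.58832135e+00 -1.43417460e-03
  1.13665635e+00  2.54274994e-01]
(array([ 0.02476304, -0.01864792,  0.14125844]), array([-0.1491758 , -0.86265826, -0.31500773]))
```

Emit:
step_arm(moves=[[[0.025, -0.019, 0.02, -0.149, -0.863, -0.315, -1], [0.025, -0.019, 0.04, -0.149, -0.863, -0.315, -1], [0.025, -0.019, 0.06, -0.149, -0.863, -0.315, -1], [0.025, -0.019, 0.08, -0.149, -0.863, -0.315, -1], [0.025, -0.019, 0.1, -0.149, -0.863, -0.315, -1], [0.025, -0.019, 0.12, -0.149, -0.863, -0.315, -1], [0.025, -0.019, 0.13, -0.149, -0.863, -0.315, -1], [0.025, -0.019, 0.141, -0.149, -0.863, -0.315, -1]]])

```text
t: 5.03
eef_pos: [0.5569, -0.1219, 0.076]
orientation: [0.257, 0.72, 0.548, -0.339]
contact_force: [-0.2, 0.6, -1.3]
width: 0.998
```

Run:
```python
from h import *
s=ctrl.state(); print(s["t"],s["eef_pos"],s["joint_pos"])
Rg=Rtilt(-50); print(toolmove(MID-Rg.as_matrix()[:,2]*.09,Rg))
a=save("wrist","w3"); b=save("scene","s3"); n="wrist"
for k in ("prism_mid","prism"):
    for n in ("wrist","scene"):
      for r in ctrl.place_of(n,k)[:2]: print(n,k,round(r["p"],2),np.round(r["centre"],1),np.round(ray(n,r["centre"],.018 if k=="prism_mid" else .036),4))
cv2.imwrite("pics/c3.png",cv2.resize(np.hstack([a[80:,100:400],b[80:,100:400]])[:,:,::-1],(800,405)))
```

```text
5.0333 [ 0.55692247 -0.12188017  0.07599354] [ 0.04569382  0.80400739  1.60150908 -0.87775682  1.25468308  0.83337575]
(array([-0.003999  ,  0.00016831,  0.00504882]), array([0.00072468, 0.00614057, 0.00274082]))
wrist prism_mid 0.77 [197.2 254.6] [ 0.5392 -0.1889  0.018 ]
wrist prism 0.66 [216.6 251.9] [ 0.5375 -0.1916  0.036 ]
scene prism 0.63 [233.4 200.4] [0.565  0.1522 0.036 ]
```

View pics/c3.png

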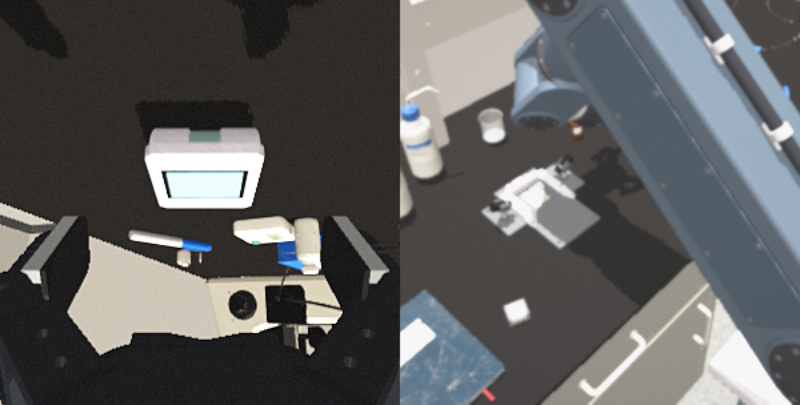

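The left half is the wrist view: the prism is centred between the open fingers and square to them. In the right half (scene camera) the forearm hides the prism. Going in along the tool axis.

Emit:
step_arm(moves=[[[-0.004, 0, 0.03, 0, 0.006, 0, -1], [-0.004, 0, 0.055, 0, 0.006, 0, -1], [-0.004, 0, 0.075, 0, 0.006, 0, -1], [-0.004, 0, 0.09, 0, 0.006, 0, -1], [-0.004, 0, 0.102, 0, 0.006, 0, -1], [-0.004, 0, 0.11, 0, 0.006, 0, -1], [-0.004, 0, 0.11, 0, 0.006, 0, -1]]])

```text
t: 5.92
eef_pos: [0.534, -0.2061, 0.0098]
orientation: [0.254, 0.724, 0.547, -0.334]
contact_force: [0.8, -0.7, 0.2]
width: 1.001
```

Emit:
step_arm(moves=[[[0, 0, 0, 0, 0, 0, -0.7], [0, 0, 0, 0, 0, 0, -0.6], [0, 0, 0, 0, 0, 0, -0.55], [0, 0, 0, 0, 0, 0, -0.5], [0, 0, 0, 0, 0, 0, -0.4], [0, 0, 0, 0, 0, 0, -0.2], [0, 0, 0, 0, 0, 0, 0], [0, 0, 0, 0, 0, 0, 0]]], newtons=40)

```text
t: 6.58
eef_pos: [0.5347, -0.2046, 0.0106]
orientation: [0.254, 0.724, 0.548, -0.334]
contact_force: [-0.7, 5.8, 5.2]
width: 0.744
```

Run:
```python
from h import *
s=ctrl.state(); print(s["t"],s["eef_pos"],s["width"],s["contact_force"],s["wrist_torque"])
im=save("wrist","w4")
```

```text
6.5833 [ 0.53474961 -0.20464528  0.01057273] 0.7443662221036058 [-0.74144379  5.81372796  5.2033633 ] [ 0.30711927  0.3356791  -0.32920854]
```

View pics/w4.png

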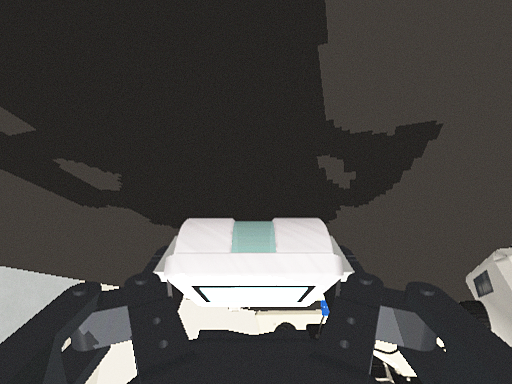

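The wrist picture shows the prism held between the pads with its crown side in view, and the width is right for 64 mm. Lifting it now.

Emit:
step_arm(moves=[[[0, 0, 0, 0, 0, 0, 0.1], [-0.01, 0, -0.008, 0, 0, 0, 0.1], [-0.03, 0, -0.025, 0, 0, 0, 0.1], [-0.06, 0, -0.05, 0, 0, 0, 0.1], [-0.085, 0, -0.07, 0, 0, 0, 0.1], [-0.1, 0, -0.083, 0, 0, 0, 0.1], [-0.1, 0, -0.083, 0, 0, 0, 0.1], [-0.1, 0, -0.083, 0, 0, 0, 0.1]]], newtons=70)

```text
t: 7.3
eef_pos: [0.534, -0.2065, 0.141]
orientation: [0.255, 0.724, 0.548, -0.333]
contact_force: [0.7, 0.4, -2.8]
width: 0.739
```

Run:
```python
from h import *
s=ctrl.state(); print(s["t"],s["eef_pos"],s["width"],s["contact_force"],s["joint_pos"])
im=save("wrist","w5"); 
for f in ("w5",):
  pass
# 3D prism corner model in tool frame: predict for several (offset d along z_t of mid from TCP, roll extra e) and draw
K,Rm,t=cal("wrist"); q=s["orientation"]; Rw=R.from_quat([q[1],q[2],q[3],q[0]]).as_matrix()
g=cv2.cvtColor(im,cv2.COLOR_RGB2GRAY)
reg=ctrl.regions_of("wrist","prism"); m=reg[0]["pixels"]; print(reg[0]["p"],m.sum())
V=[]
for x in(-32,32):
  V+=[[x,sy*40,z] for sy in(-1,1) for z in(0,8)]+[[x,28*np.cos(b),8+28*np.sin(b)] for b in np.linspace(0,np.pi,15)]
V=np.array(V)/1000-[0,0,.018]
def sil(dx,dz,e):
  # prism frame: nominal (e=-50): z_p = -z_world..., in tool tilt frame: rotate about tool y
  # tool-frame: at tool-down & prism on back: z_p=+z_t ; y_p=+x_t ; x_p = y_t
  c,sn=np.cos(e),np.sin(e)
  yp=np.array([c,0,-sn]); zp=np.array([sn,0,c]); xp=np.array([0,1,0])
  T=V@np.array([xp,yp,zp])+[dx,0,dz]
  Wp=T@Rw.T+s["eef_pos"]; p=(Wp@Rm.T+t)@K.T; p=p[:,:2]/p[:,2:]
  o=np.zeros((384,512),np.uint8); cv2.fillConvexPoly(o,cv2.convexHull(p.astype(np.float32)).astype(np.int32),1); return o
best=[]
mm=m.copy(); 
for e in np.radians(range(-40,120,4)):
  for dx in np.arange(-16,17,4)/1000:
    for dz in np.arange(-32,5,4)/1000:
      o=sil(dx,dz,e).astype(bool); o[330:]=0
      best.append(((o&m).sum()/(o|m).sum(),np.degrees(e),dx,dz))
best.sort(reverse=True); print(best[:6])
```

```text
7.3 [ 0.53404783 -0.20651451  0.14102574] 0.7394108631885926 [ 0.65358911  0.36452651 -2.79715521] [-0.0999848   0.65700856  1.67580953 -0.93068471  1.20862554  0.70932718]
0.61 13528
[(np.float64(0.9402595570602341), np.float64(44.0), np.float64(0.0), np.float64(-0.008)), (np.float64(0.9345598845598846), np.float64(48.00000000000001), np.float64(0.0), np.float64(-0.008)), (np.float64(0.9156182664905818), np.float64(48.00000000000001), np.float64(0.0), np.float64(-0.012)), (np.float64(0.9149075081610446), np.float64(44.0), np.float64(-0.004), np.float64(-0.004)), (np.float64(0.9007431388418806), np.float64(48.00000000000001), np.float64(-0.004), np.float64(-0.004)), (np.float64(0.8966453791382222), np.float64(44.0), np.float64(-0.004), np.float64(0.0))]
```

It is held: the weight shows in the force, and a silhouette fit puts the prism mid 8 mm behind the TCP at its original angle. Now I'll roll it over about the tool y axis in the air.

Emit:
step_arm(moves=[[[0, -0.01, 0, 0, 0.12, 0, 0.1], [0, -0.02, 0, 0, 0.24, 0, 0.1], [0, -0.03, 0, 0, 0.36, 0, 0.1], [0, -0.03, 0, 0, 0.48, 0, 0.1], [0, -0.03, 0, 0, 0.6, 0, 0.1], [0, -0.03, 0, 0, 0.72, 0, 0.1], [0, -0.03, 0, 0, 0.84, 0, 0.1], [0, -0.03, 0, 0, 0.96, 0, 0.1]]])

```text
t: 8.07
eef_pos: [0.5049, -0.1984, 0.1394]
orientation: [-0.029, 0.796, 0.603, 0.041]
contact_force: [0.6, 0.7, -2.8]
width: 0.738
```

Emit:
step_arm(moves=[[[0, 0, 0, 0, 0.12, 0, 0.1], [0, 0, 0, 0, 0.24, 0, 0.1], [0, 0, 0, 0, 0.36, 0, 0.1], [0, 0, 0, 0, 0.48, 0, 0.1], [0, 0, 0, 0, 0.6, 0, 0.1], [0, 0, 0, 0, 0.72, 0, 0.1], [0, 0, 0, 0, 0.84, 0, 0.1], [0, 0, 0, 0, 0.96, 0, 0.1]]])

```text
t: 8.73
eef_pos: [0.5045, -0.1989, 0.1389]
orientation: [-0.305, 0.688, 0.521, 0.403]
contact_force: [-0.1, 0.2, -2.4]
width: 0.738
```

Run:
```python
from h import *
s=ctrl.state(); print(s["t"],s["eef_pos"],s["width"],s["contact_force"],s["joint_pos"])
Rg=Rtilt(75); print(toolmove(np.array([.51,-.20,.09])+.008*Rg.as_matrix()[:,2],Rg),Rg.as_matrix().round(3))
save("scene","s5")
```

```text
8.7333 [ 0.50445447 -0.19891299  0.13891228] 0.7382671697037193 [-0.11935685  0.19832397 -2.41054033] [-0.83826605  0.75788493  1.6196565   0.83081944  1.53980307 -0.94607436]
(array([-0.04048345,  0.00558096,  0.03206025]), array([1.66478828e-03, 2.48739089e-01, 1.66558672e-04])) [[ 0.07   0.963  0.261]
 [ 0.249 -0.271  0.93 ]
 [ 0.966  0.    -0.259]]
```

View pics/s5.png

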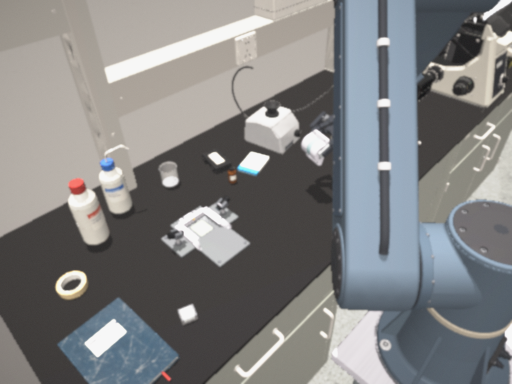

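The scene view shows the prism held at about (145,315), clear of the table and beside the arm. Finishing the roll and lowering it.

Emit:
step_arm(moves=[[[-0.02, 0.006, 0.012, 0, 0.12, 0, 0.1], [-0.04, 0.006, 0.028, 0, 0.249, 0, 0.1], [-0.055, 0.006, 0.038, 0, 0.249, 0, 0.1], [-0.066, 0.006, 0.046, 0, 0.249, 0, 0.1], [-0.071, 0.006, 0.049, 0, 0.249, 0, 0.1], [-0.071, 0.006, 0.049, 0, 0.249, 0, 0.1]]])

```text
t: 9.28
eef_pos: [0.5129, -0.1924, 0.0533]
orientation: [-0.366, 0.634, 0.481, 0.483]
contact_force: [1.1, 0.2, -1.5]
width: 0.735
```

Emit:
step_arm(moves=[[[-0.003, 0, 0.001, 0, 0, 0, 0.1], [-0.005, 0, 0.0015, 0, 0, 0, 0.1], [-0.007, 0, 0.002, 0, 0, 0, 0.1], [-0.007, 0, 0.002, 0, 0, 0, 0.1]]])

```text
t: 9.62
eef_pos: [0.5131, -0.193, 0.0472]
orientation: [-0.365, 0.634, 0.481, 0.484]
contact_force: [0.3, -0.7, -1.8]
width: 0.735
```

Emit:
step_arm(moves=[[[-0.001, 0, 0.0003, 0, 0, 0, 0.1], [-0.002, 0, 0.0006, 0, 0, 0, 0.1], [-0.002, 0, 0.0006, 0, 0, 0, 0.1]]])

```text
t: 9.87
eef_pos: [0.5129, -0.1928, 0.0447]
orientation: [-0.365, 0.633, 0.481, 0.484]
contact_force: [-0.3, -0.4, -2.6]
width: 0.741
```

Run:
```python
from h import *
s=ctrl.state(); print(s["t"],s["eef_pos"],s["width"],s["contact_force"],s["joint_pos"])
Rg=Rtilt(75); print(toolmove(np.array([.51,-.20,.044])+.008*Rg.as_matrix()[:,2],Rg))
```

```text
9.8667 [ 0.51293325 -0.19277204  0.04465333] 0.7409723667496305 [-0.33924554 -0.4108509  -2.56037998] [-0.85438405  1.04005281  1.53187915  0.9415202   1.63286851 -1.10373922]
(array([-0.00263167, -0.00087348,  0.00069626]), array([0.00079541, 0.00597994, 0.00190069]))
```

Emit:
step_arm(moves=[[[-0.0015, 0, 0.0004, 0, 0, 0, 0.1], [-0.0025, 0, 0.0007, 0, 0, 0, 0.1], [-0.0025, 0, 0.0007, 0, 0, 0, 0.1]]])

```text
t: 10.12
eef_pos: [0.5129, -0.1927, 0.0418]
orientation: [-0.366, 0.633, 0.48, 0.484]
contact_force: [0.4, 1.1, -1.5]
width: 0.739
```

Emit:
step_arm(moves=[[[-0.001, 0, 0.0003, 0, 0, 0, 0.1], [-0.002, 0, 0.0006, 0, 0, 0, 0.1], [-0.002, 0, 0.0006, 0, 0, 0, 0.1]]])

```text
t: 10.37
eef_pos: [0.5129, -0.1926, 0.0398]
orientation: [-0.366, 0.633, 0.48, 0.484]
contact_force: [0.6, 0.6, -2.6]
width: 0.736
```

Emit:
step_arm(moves=[[[-0.001, 0, 0.0003, 0, 0, 0, 0.1], [-0.0015, 0, 0.0004, 0, 0, 0, 0.1], [-0.002, 0, 0.0006, 0, 0, 0, 0.1], [-0.002, 0, 0.0006, 0, 0, 0, 0.1]]])

```text
t: 10.7
eef_pos: [0.513, -0.1928, 0.0389]
orientation: [-0.366, 0.633, 0.48, 0.485]
contact_force: [-2.0, -1.4, 6.5]
width: 0.741
```

Run:
```python
from h import *
s=ctrl.state(); print(s["t"],s["eef_pos"],s["contact_force"])
a=save("wrist","w6"); b=save("top","t6")
cv2.imwrite("pics/c6.png",np.hstack([a[:,:,::-1][:,60:460],cv2.resize(b[150:270,240:365,::-1],(400,384))]))
```

```text
10.7 [ 0.51300337 -0.19279257  0.0388812 ] [-2.03378105 -1.44633967  6.50487257]
```

View pics/c6.png

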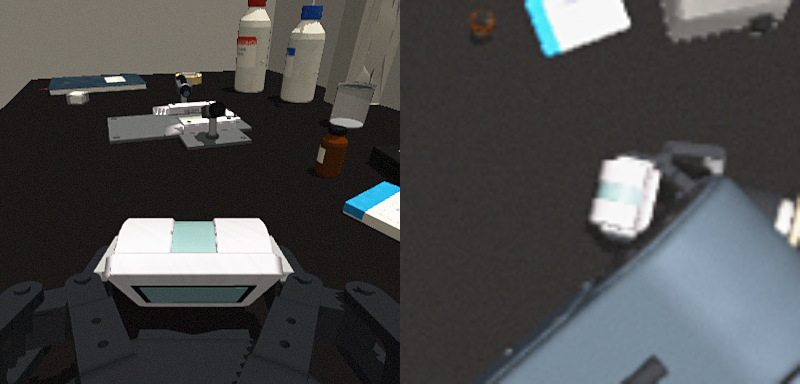

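The wrist view shows the prism held with its flat side down and forward, and in the top view it sits at about (195,625). The jump in the force shows the lip is on the table, past the balance point. Releasing and backing straight out so that it settles.

Emit:
step_arm(moves=[[[0, 0, 0, 0, 0, 0, -1], [-0.003, 0, -0.01, 0, 0, 0, -1], [-0.01, 0, -0.039, 0, 0, 0, -1], [-0.021, 0, -0.077, 0, 0, 0, -1], [-0.031, 0, -0.116, 0, 0, 0, -1], [-0.039, 0, -0.145, 0, 0, 0, -1], [-0.039, 0, -0.145, 0, 0, 0, -1]]])

```text
t: 11.38
eef_pos: [0.4706, -0.343, 0.0386]
orientation: [-0.363, 0.635, 0.48, 0.484]
contact_force: [0.8, 0.9, 0.4]
width: 1.0
```

Run:
```python
from h import *
s=ctrl.state(); print(s["t"],s["eef_pos"],s["contact_force"],s["width"],s["joint_pos"])
a=save("wrist","w7"); b=save("top","t7")
for n in ("wrist","top"):
  for k in ("prism","prism_mid"):
    for r in ctrl.place_of(n,k)[:2]: print(n,k,round(r["p"],2),np.round(r["centre"],1),np.round(ray(n,r["centre"],.018 if k=="prism_mid" else 0),4))
cv2.imwrite("pics/c7.png",np.hstack([a[:,:,::-1][:,60:460],cv2.resize(b[150:270,240:365,::-1],(400,384))]))
```

```text
11.3833 [ 0.47061797 -0.34304946  0.0386069 ] [0.8314157  0.94160766 0.3740458 ] 1.0004357336437486 [-1.03909267  1.1459358   1.25334524  0.80721964  1.82470973 -1.0438205 ]
wrist prism 0.55 [197.8 248.6] [ 0.4972 -0.2311  0.    ]
wrist prism_mid 0.81 [178.9 252.7] [ 0.5019 -0.2282  0.018 ]
top prism 0.82 [212.7 319.9] [ 0.5033 -0.2525  0.    ]
top prism_mid 0.96 [213.4 317.8] [ 0.5002 -0.2426  0.018 ]
top prism_mid 0.37 [210.3 303. ] [ 0.5119 -0.194   0.018 ]
```

View pics/c7.png

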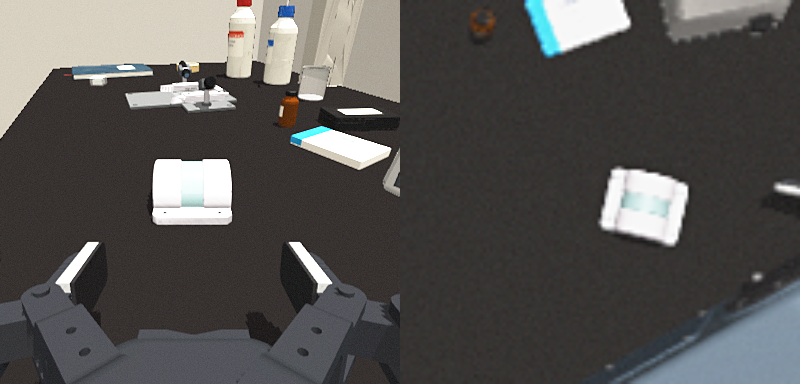

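The prism is lying on its flat side: wrist view at about (190,192) in the crop, top view at (207,645), crown up. I'll rise, return the tool to vertical and measure from above.

Emit:
step_arm(moves=[[[0.04, 0, -0.01, 0, 0, 0, -1], [0.08, 0, -0.02, 0, -0.1, 0, -1], [0.12, 0, -0.03, 0, -0.22, 0, -1], [0.16, 0, -0.04, 0, -0.34, 0, -1], [0.19, 0, -0.04, 0, -0.46, 0, -1], [0.22, 0, -0.02, 0, -0.58, 0, -1], [0.22, 0, 0, 0, -0.7, 0, -1], [0.22, 0, 0.02, 0, -0.82, 0, -1]]])

```text
t: 12.35
eef_pos: [0.4935, -0.2616, 0.248]
orientation: [-0.139, 0.774, 0.588, 0.19]
contact_force: [0.3, 0.1, -1.4]
width: 0.998
```

Run:
```python
from h import *
s=ctrl.state(); print(s["t"],s["eef_pos"],s["joint_pos"])
Rg=Rtilt(0); x=Rg.as_matrix()[:,0]
print(toolmove(np.array([.505,-.234,.24])+.03*x,Rg))
```

```text
12.35 [ 0.49353064 -0.26158626  0.24796962] [-0.7670116   0.44407102  1.54565276  0.42504886  1.40100681 -0.62143426]
(array([0.04937715, 0.00354861, 0.03442394]), array([ 0.00740237, -0.475566  ,  0.00237432]))
```

Emit:
step_arm(moves=[[[0.02, 0.003, 0.014, 0, -0.12, 0, -1], [0.04, 0.003, 0.028, 0, -0.24, 0, -1], [0.049, 0.004, 0.034, 0, -0.36, 0, -1], [0.049, 0.004, 0.034, 0.007, -0.475, 0.002, -1], [0.049, 0.004, 0.034, 0.007, -0.475, 0.002, -1], [0.049, 0.004, 0.034, 0.007, -0.475, 0.002, -1]]])

```text
t: 12.85
eef_pos: [0.5131, -0.2047, 0.2383]
orientation: [-0.005, 0.796, 0.605, 0.003]
contact_force: [0.6, -0.1, -0.3]
width: 1.0
```

Run:
```python
from h import *
s=ctrl.state(); print(s["t"],s["eef_pos"],s["orientation"],s["joint_pos"])
a=save("wrist","w8"); n="wrist"
for k,z in dict(prism=0,prism_mid=.018,prism_lip=.004).items():
    for r in ctrl.place_of(n,k)[:3]: print(k,round(r["p"],2),np.round(r["centre"],1),np.round(ray(n,r["centre"],z),4))
c=ctrl.place_of(n,"prism_mid")[0]["centre"]; r0,c0=int(c[0]),int(c[1])
g=cv2.cvtColor(a,7).copy(); m=(g>120).astype(np.uint8); mm=np.zeros_like(m); mm[max(0,r0-70):r0+70,c0-80:c0+80]=1; m*=mm
cn=max(cv2.findContours(m,0,1)[0],key=cv2.contourArea).reshape(-1,2)
for z in (.004,.008):
  P=np.array([ray(n,(y,x),z)[:2]*1000 for x,y in cn]).astype(np.float32); print(z,cv2.minAreaRect(P))
ap=cv2.approxPolyDP(cn,5,True).reshape(-1,2)
for x,y in ap: print((x,y),np.round(ray(n,(y,x),.008)*1000,1)[:2])
```

```text
12.85 [ 0.51306229 -0.20471872  0.23829808] [-0.00531176  0.7961085   0.60512519  0.00255728] [-0.46838353  0.35103759  1.63304507  0.01006217  1.16484699 -0.20146724]
prism 0.66 [189.9 249.8] [ 0.4978 -0.2349  0.    ]
prism_mid 0.8 [194.3 249.1] [ 0.4968 -0.2364  0.018 ]
prism_mid 0.16 [107.8 396.6] [ 0.6938 -0.1815  0.018 ]
prism_lip 0.92 [163.1 247.5] [ 0.5049 -0.1997  0.004 ]
0.004 ((496.8553161621094, -241.81886291503906), (80.23077392578125, 69.00527954101562), 74.34867858886719)
0.008 ((497.22772216796875, -240.7548065185547), (79.37920379638672, 68.27291107177734), 74.34858703613281)
(np.int32(229), np.int32(165)) [ 481.7 -195.2]
(np.int32(227), np.int32(220)) [ 457.  -266.2]
(np.int32(272), np.int32(223)) [ 514.4 -286.8]
(np.int32(275), np.int32(167)) [ 537.8 -213.7]
```

View pics/w8.png

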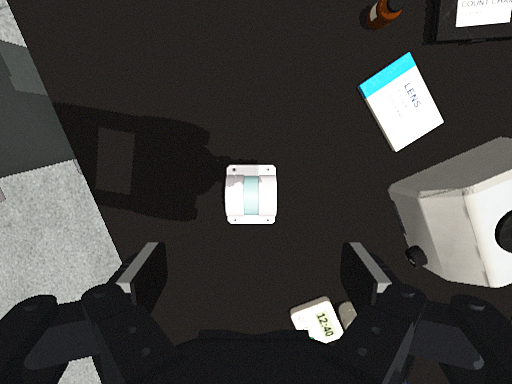

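The wrist picture shows the prism flat side down with its flange corners at (229,165), (275,167), (272,223) and (227,220). That is a yaw of about 72°, centred near (0.4975, -0.238).

Run:
```python
from h import *
print(toolmove([.4975,-.238,.06],Rtilt(0,np.radians(71.8))))
```

```text
(array([-0.0350882 , -0.00494983,  0.17751481]), array([-0.00606339, -0.00958458,  0.04124127]))
```

Emit:
step_arm(moves=[[[-0.02, -0.005, 0.04, -0.006, -0.01, 0.041, -1], [-0.035, -0.005, 0.08, -0.006, -0.01, 0.041, -1], [-0.035, -0.005, 0.12, -0.006, -0.01, 0.041, -1], [-0.035, -0.005, 0.15, -0.006, -0.01, 0.041, -1], [-0.035, -0.005, 0.177, -0.006, -0.01, 0.041, -1], [-0.035, -0.005, 0.177, -0.006, -0.01, 0.041, -1]]])

```text
t: 13.6
eef_pos: [0.4949, -0.2367, 0.056]
orientation: [-0.003, 0.81, 0.586, -0.002]
contact_force: [-1.3, -0.1, -1.0]
width: 0.997
```

Run:
```python
from h import *
s=ctrl.state(); print(s["t"])
print(toolmove([.4975,-.238,.004],Rtilt(0,np.radians(71.8))))
n="wrist"; a=save(n,"w9")
for k,z in dict(prism=0,prism_mid=.018,prism_lip=.004).items():
    for r in ctrl.place_of(n,k)[:2]: print(k,round(r["p"],2),np.round(r["centre"],1),np.round(ray(n,r["centre"],z),4))
g=cv2.cvtColor(a,7); m=(g>150).astype(np.uint8); m[:, :130]=0; m[:,380:]=0; m[:60]=0; m[340:]=0
cn=max(cv2.findContours(m,0,1)[0],key=cv2.contourArea).reshape(-1,2)
for x,y in cv2.approxPolyDP(cn,6,True).reshape(-1,2): print((x,y),np.round(ray(n,(y,x),.008)*1000,1)[:2])
```

```text
13.6
(array([-0.00048918,  0.00323721,  0.05195698]), array([-7.66796782e-03, -5.43408935e-04,  6.84529688e-05]))
prism 0.85 [208.2 257.7] [ 0.5007 -0.2383  0.    ]
prism_mid 0.72 [218.2 260.2] [ 0.5026 -0.2404  0.018 ]
prism_lip 0.87 [155.7 256.8] [ 0.5134 -0.2016  0.004 ]
(np.int32(301), np.int32(156)) [ 541.7 -210.4]
(np.int32(211), np.int32(165)) [ 482.1 -197.3]
(np.int32(208), np.int32(227)) [ 464.2 -239.1]
(np.int32(221), np.int32(266)) [ 462.4 -271.7]
(np.int32(307), np.int32(260)) [ 525.1 -287. ]
(np.int32(314), np.int32(206)) [ 541.  -247.5]
```

Run:
```python
from h import *
n="wrist"; a=cv2.imread("pics/w9.png"); g=cv2.cvtColor(a,6)
for lo,hi,side in ((222,292,"top"),(232,296,"bot")):
  pts=[]
  for x in range(lo,hi,2):
    col=np.where(g[120:320,x]>150)[0]+120
    pts.append((x,col.min() if side=="top" else col.max()))
  P=np.array([ray(n,(y,x),.008 if side=="top" else 0.008)[:2]*1000 for x,y in pts]).astype(np.float32)
  v=cv2.fitLine(P,cv2.DIST_HUBER,0,.01,.01).ravel(); print(side,np.degrees(np.arctan2(v[1],v[0])),v[2:],pts[::7])
cv2.imwrite("pics/w9c.png",cv2.resize(a[100:320,150:370],(660,660))[:600])
```

```text
top -15.188134 [ 510.13504 -201.33424] [(222, np.int64(159)), (236, np.int64(159)), (250, np.int64(158)), (264, np.int64(157)), (278, np.int64(156))]
bot -15.567588 [ 492.1216  -282.37015] [(232, np.int64(268)), (246, np.int64(268)), (260, np.int64(267)), (274, np.int64(267)), (288, np.int64(266))]
```

View pics/w9c.png

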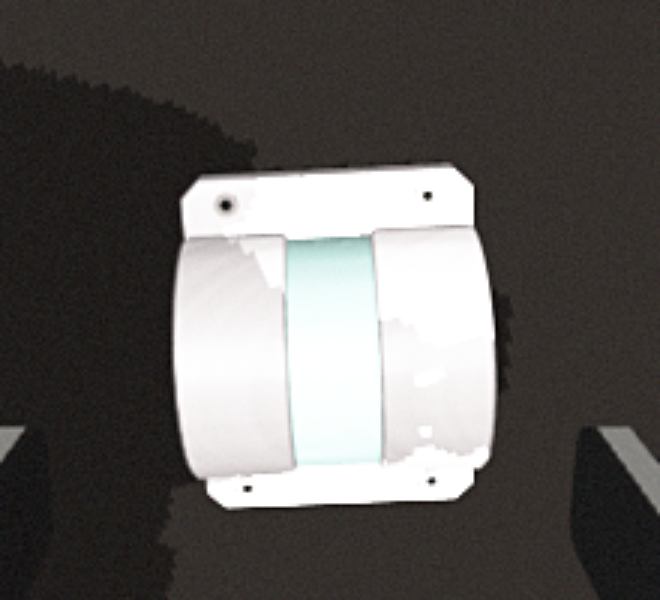

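The crop shows the prism flat side down between the open fingers. Edge fits put its yaw at 74.6° and its centre near (0.5015, -0.240). Adjusting and descending.

Run:
```python
from h import *
print(toolmove([.5015,-.240,.004],Rtilt(0,np.radians(74.6))))
```

```text
(array([-0.00078494,  0.00282588,  0.0587979 ]), array([ 0.00326902,  0.00232638, -0.04739847]))
```

Emit:
step_arm(moves=[[[-0.001, 0.001, 0.02, 0.003, 0.002, -0.047, -1], [-0.001, 0.001, 0.038, 0.003, 0.002, -0.047, -1], [-0.001, 0.001, 0.05, 0.003, 0.002, -0.047, -1], [-0.001, 0.001, 0.058, 0.003, 0.002, -0.047, -1], [-0.001, 0.001, 0.058, 0.003, 0.002, -0.047, -1]]])

```text
t: 14.22
eef_pos: [0.4985, -0.2386, 0.0025]
orientation: [-0.001, 0.796, 0.606, -0.001]
contact_force: [0.2, 0.5, 0.6]
width: 0.999
```

Emit:
step_arm(moves=[[[0, 0, 0, 0, 0, 0, -0.7], [0, 0, 0, 0, 0, 0, -0.6], [0, 0, 0, 0, 0, 0, -0.5], [0, 0, 0, 0, 0, 0, -0.3], [0, 0, 0, 0, 0, 0, -0.1], [0, 0, 0, 0, 0, 0, 0.1], [0, 0, 0, 0, 0, 0, 0.1]]], newtons=40)

```text
t: 14.8
eef_pos: [0.4991, -0.2389, 0.0041]
orientation: [-0.0, 0.795, 0.606, -0.0]
contact_force: [-2.8, 0.8, 6.7]
width: 0.742
```

Emit:
step_arm(moves=[[[0, 0, -0.01, 0, 0, 0, 0.1], [0, 0, -0.04, 0, 0, 0, 0.1], [0, 0, -0.08, 0, 0, 0, 0.1], [0.04, -0.01, -0.12, 0, 0, -0.08, 0.1], [0.08, -0.02, -0.12, 0, 0, -0.16, 0.1], [0.12, -0.03, -0.12, 0, 0, -0.269, 0.1], [0.16, -0.04, -0.12, 0, 0, -0.269, 0.1], [0.2, -0.05, -0.12, 0, 0, -0.269, 0.1]]], newtons=70)

```text
t: 15.47
eef_pos: [0.5033, -0.0415, 0.1243]
orientation: [-0.0, 0.707, 0.707, -0.0]
contact_force: [0.9, -0.5, -2.1]
width: 0.734
```

Run:
```python
from h import *
s=ctrl.state(); print(s["t"],s["eef_pos"],s["width"],s["contact_force"])
print(toolmove([.507,.1165,.13],Rtilt(0,np.pi/2)))
```

```text
15.4667 [ 0.5033047  -0.04146303  0.1243051 ] 0.7341919619856452 [ 0.92637519 -0.54554865 -2.07416317]
(array([ 0.1579638 ,  0.00377758, -0.00561916]), array([-0.00078104, -0.00049798,  0.00054885]))
```

Go above the apron, then measure the cell again and check how the prism sits in the grip.

Emit:
step_arm(moves=[[[0.04, 0.004, 0, 0, 0, 0, 0.1], [0.08, 0.004, 0, 0, 0, 0, 0.1], [0.12, 0.004, 0, 0, 0, 0, 0.1], [0.145, 0.004, 0, 0, 0, 0, 0.1], [0.156, 0.004, 0, 0, 0, 0, 0.1], [0.156, 0.004, 0, 0, 0, 0, 0.1], [0.156, 0.004, 0, 0, 0, 0, 0.1]]])

```text
t: 16.05
eef_pos: [0.5074, 0.1126, 0.1235]
orientation: [-0.001, 0.707, 0.708, -0.001]
contact_force: [-0.7, -0.2, -2.2]
width: 0.733
```

Run:
```python
from h import *
s=ctrl.state(); print(s["t"],s["eef_pos"],s["width"])
ctrl.get_image("wrist"); s=ctrl.state(); print(s["eef_pos"]); a=save("wrist","w10"); C=cal("wrist")
np.savez("w10.npz",K=C[0],R=C[1],t=C[2],e=s["eef_pos"])
n="wrist"
for k,z in dict(prism_mid=.13,prism_lip=.13,seat=.006,mouth=.006,cell=0).items():
    for r in ctrl.place_of(n,k)[:2]: print(k,round(r["p"],2),np.round(r["centre"],1),np.round(ray(n,r["centre"],z),4))
b=save("top","t10")
for k,z in dict(seat=.006,mouth=.006).items():
    for r in ctrl.place_of("top",k)[:1]: print("top",k,round(r["p"],2),np.round(ray("top",r["centre"],z),4))
cv2.imwrite("pics/c10.png",np.hstack([a[:,:,::-1][:,56:456],cv2.resize(b[140:260,150:275,::-1],(400,384))]))
```

```text
16.05 [0.50741073 0.11261752 0.12348485] 0.7327727390867818
[0.50748268 0.11199376 0.12341298]
prism_mid 0.6 [256.2 253.3] [0.5074 0.1095 0.13  ]
prism_lip 0.81 [172.8 251.8] [0.5067 0.1531 0.13  ]
seat 0.8 [178.  360.5] [0.6038 0.1222 0.006 ]
mouth 0.95 [177.1 293.6] [0.5434 0.1232 0.006 ]
cell 0.93 [175.4 358.8] [0.6042 0.1237 0.    ]
cell 0.25 [179.2 363.3] [0.6087 0.1201 0.    ]
top seat 0.96 [0.621  0.1264 0.006 ]
top mouth 0.78 [0.5489 0.1233 0.006 ]
```

View pics/c10.png

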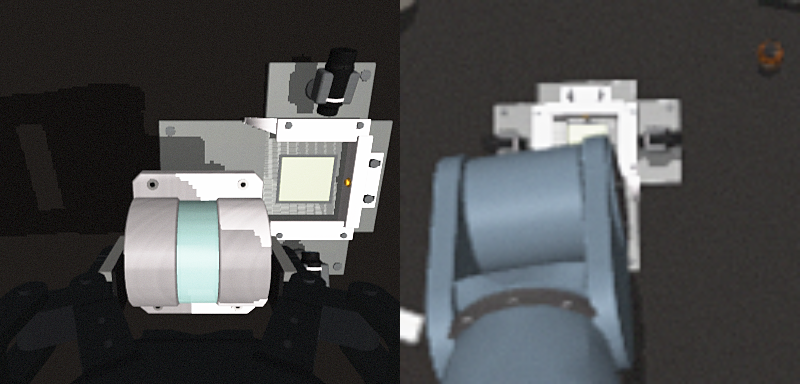

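The left half (wrist view) shows the prism square in the grip, and the cell's corners at crop positions (159,121), (265,63), (375,63), (390,122) and (376,232), with the pin at (347,182). The right half (top view) has the cell mostly hidden by the arm. I have used up my picture views, so I'll continue on numbers.

Run:
```python
from h import *
from scipy.optimize import least_squares
g=cv2.cvtColor(cv2.imread("pics/w10.png"),6); D=np.load("w10.npz")
def fit(px,C,K,Rm,t,loss="soft_l1"):
    P0=np.array(C)
    def f(p):
        c,s=np.cos(p[2]),np.sin(p[2]); W=np.c_[p[0]+c*P0[:,0]-s*P0[:,1],p[1]+s*P0[:,0]+c*P0[:,1],np.full(len(P0),.006)]
        q=(W@Rm.T+t)@K.T; return (q[:,:2]/q[:,2:]-px).ravel()
    r=least_squares(f,[.604,.118,0],loss=loss); return r.x,f(r.x).round(1).reshape(-1,2).tolist()
px=np.array([[215,121],[321,63],[431,63],[446,122],[432,232]],float)
C=np.array([[-132,52],[-40,98],[48,98],[70,52],[70,-52]])/1000
sp=cv2.cornerSubPix(g,px.astype(np.float32).reshape(-1,1,2),(3,3),(-1,-1),(3,40,.01)).reshape(-1,2)
print(sp.tolist()); print(fit(px,C,D["K"],D["R"],D["t"])); print(fit(sp,C,D["K"],D["R"],D["t"]))
# pin
im=cv2.imread("pics/w10.png").astype(int); 
m=(im[:,:,2]>150)&(im[:,:,0]<90); r,c=np.where(m[:, 380:430]); print("pin px",r.mean(),c.mean()+380,len(r),ray("wrist",(r.mean(),c.mean()+380),.017))
# w2 refit
M=np.load("w2cal.npy"); px2=np.array([[213,242],[281,241],[175.5,122.5],[316,122],[317,184],[176,185],[207.5,105.5],[283,106]])
C2=np.array([[-132,52],[-132,-52],[48,98],[48,-98],[-40,-98],[-40,98],[70,52],[70,-52]])/1000
print(fit(px2,C2,D["K"],M[:,:3],M[:,3]))
K=D["K"]; im=cv2.imread("pics/w2.png").astype(int); m=(im[:,:,2]>150)&(im[:,:,0]<90); r,c=np.where(m[125:145,230:262]); print(r.mean()+125,c.mean()+230,len(r))
d=M[:,:3].T@np.linalg.solve(K,[c.mean()+230,r.mean()+125,1]); o=-M[:,:3].T@M[:,3]; print("pin2",o+d*(.017-o[2])/d[2])
```

```text
[[214.58953857421875, 120.29096221923828], [321.0, 63.0], [431.29351806640625, 62.33940505981445], [448.3252868652344, 120.58447265625], [432.0, 232.0]]
(array([0.60388888, 0.12014974, 0.00502304]), [[-2.8, 0.9], [1.6, 0.2], [-0.0, -0.5], [2.1, -1.3], [-3.4, 1.0]])
(array([0.60461788, 0.12047689, 0.00849378]), [[-1.7, 1.7], [2.1, -0.1], [0.3, -0.5], [0.5, -0.6], [-2.3, 0.4]])
pin px 182.14285714285714 403.23809523809524 21 [0.63708681 0.12201026 0.017     ]
(array([0.60324635, 0.11563744, 0.004512  ]), [[0.3, 0.3], [-0.3, 1.0], [-1.3, 0.0], [1.0, -0.2], [-3.4, 0.0], [3.0, -0.3], [-0.6, 0.1], [0.9, -0.7]])
134.66666666666666 244.55555555555554 9
pin2 [0.63532718 0.11707573 0.017     ]
```

Emit:
step_arm(moves=[[[0.008, -0.001, 0.03, 0, 0, 0, 0.1], [0.008, -0.001, 0.06, 0, 0, 0, 0.1], [0.008, -0.001, 0.085, 0, 0, 0, 0.1], [0.008, -0.001, 0.1, 0, 0, 0, 0.1], [0.008, -0.001, 0.107, 0, 0, 0, 0.1], [0.008, -0.001, 0.107, 0, 0, 0, 0.1]]])

```text
t: 17.05
eef_pos: [0.5055, 0.1208, 0.0149]
orientation: [-0.002, 0.707, 0.707, -0.001]
contact_force: [0.3, 0.0, -2.3]
width: 0.737
```

Emit:
step_arm(moves=[[[0, 0, 0.001, 0, 0, 0, 0.1], [0, 0, 0.002, 0, 0, 0, 0.1], [0, 0, 0.003, 0, 0, 0, 0.1], [0, 0, 0.003, 0, 0, 0, 0.1]]])

```text
t: 17.38
eef_pos: [0.5066, 0.121, 0.0138]
orientation: [-0.001, 0.707, 0.707, -0.0]
contact_force: [-0.3, 0.7, -1.3]
width: 0.733
```

Emit:
step_arm(moves=[[[0, 0, 0.001, 0, 0, 0, 0.1], [0, 0, 0.0015, 0, 0, 0, 0.1], [0, 0, 0.0015, 0, 0, 0, 0.1]]])

```text
t: 17.63
eef_pos: [0.5062, 0.1209, 0.0117]
orientation: [-0.001, 0.707, 0.707, -0.001]
contact_force: [-0.9, 0.4, -2.6]
width: 0.735
```

Emit:
step_arm(moves=[[[0, 0, 0.0007, 0, 0, 0, 0.1], [0, 0, 0.0014, 0, 0, 0, 0.1], [0, 0, 0.0014, 0, 0, 0, 0.1]]])

```text
t: 17.88
eef_pos: [0.5063, 0.1209, 0.0103]
orientation: [-0.001, 0.707, 0.707, -0.001]
contact_force: [-0.5, 0.2, 0.5]
width: 0.732
```

Emit:
step_arm(moves=[[[0, 0, 0.0007, 0, 0, 0, 0.1], [0, 0, 0.0012, 0, 0, 0, 0.1], [0, 0, 0.0012, 0, 0, 0, 0.1]]])

```text
t: 18.13
eef_pos: [0.5063, 0.1209, 0.0103]
orientation: [-0.001, 0.707, 0.707, -0.0]
contact_force: [-7.8, -1.2, 20.6]
width: 0.734
```

On the plate, at the height expected. I'll relieve the pressure, open and rise.

Emit:
step_arm(moves=[[[0, 0, -0.0015, 0, 0, 0, 0.1], [0, 0, -0.0015, 0, 0, 0, -0.4], [0, 0, -0.0015, 0, 0, 0, -0.7], [0, 0, -0.0015, 0, 0, 0, -1], [0, 0, -0.0015, 0, 0, 0, -1], [0, 0, -0.03, 0, 0, 0, -1], [0, 0, -0.07, 0, 0, 0, -1], [0, 0, -0.11, 0, 0, 0, -1]]])

```text
t: 18.8
eef_pos: [0.5057, 0.1207, 0.1196]
orientation: [-0.002, 0.707, 0.707, -0.002]
contact_force: [0.4, 0.1, 0.8]
width: 1.0
```

Emit:
step_arm(moves=[[[0.0, -0.04, -0.08, 0, 0, 0.12, -0.5], [0.0, -0.08, -0.08, 0, 0, 0.24, 0.2], [0, -0.11, -0.08, 0, 0, 0.36, 0.2], [0, -0.11, -0.08, 0, 0, 0.48, 0.2], [0, -0.11, -0.08, 0, 0, 0.6, 0.2], [0, -0.11, -0.08, 0, 0, 0.72, 0.2], [0, -0.11, -0.08, 0, 0, 0.84, 0.2], [0, -0.11, -0.08, 0, 0, 0.96, 0.2]]])

```text
t: 19.47
eef_pos: [0.3966, 0.1207, 0.1994]
orientation: [-0.001, 0.955, 0.298, -0.001]
contact_force: [0.2, 0.6, -0.0]
width: 0.403
```

Run:
```python
from h import *
s=ctrl.state(); print(s["t"],s["eef_pos"],s["width"],s["joint_pos"])
Rd=R.from_quat([1,0,0,0])
ctrl.get_image("wrist"); save("wrist","w11"); save("top","t11"); n="wrist"
for n in("wrist","top"):
 for k,z in dict(prism=.006,prism_mid=.024,seat=.006,mouth=.006).items():
    for r in ctrl.place_of(n,k)[:1]: print(n,k,round(r["p"],2),np.round(r["centre"],1),np.round(ray(n,r["centre"],z),4))
print(toolmove([.42,.119,.10],Rd))
```

```text
19.4667 [0.39659436 0.12074117 0.19943183] 0.4026120374748231 [1.82404728e-01 1.45204086e-01 2.01309255e+00 1.34972339e-03
 9.84908394e-01 1.14710186e+00]
wrist prism 0.68 [ 88.2 309.5] [0.5058 0.1245 0.006 ]
wrist seat 0.91 [  0.7 371.6] [0.6061 0.1249 0.006 ]
wrist mouth 0.86 [ 51.6 332. ] [0.5476 0.1274 0.006 ]
top prism 0.97 [212.7 209.3] [0.5135 0.1184 0.006 ]
top prism_mid 0.59 [213.5 206. ] [0.51  0.127 0.024]
top seat 0.75 [181.6 204.9] [0.6191 0.1318 0.006 ]
top mouth 0.94 [201.5 207. ] [0.5513 0.1256 0.006 ]
(array([0.01828545, 0.01503404, 0.09920208]), array([-0.00140828,  0.00203535,  0.612114  ]))
```

Emit:
step_arm(moves=[[[0.01, 0.008, 0.03, 0, 0, 0.12, 0.2], [0.018, 0.014, 0.06, 0, 0, 0.24, 0.2], [0.018, 0.014, 0.09, 0, 0, 0.36, 0.2], [0.018, 0.014, 0.1, 0, 0, 0.48, 0.2], [0.018, 0.014, 0.1, -0.001, 0.002, 0.612, 0.2], [0.018, 0.014, 0.1, -0.001, 0.002, 0.612, 0.2], [0.018, 0.014, 0.1, -0.001, 0.002, 0.612, 0.2]]])

```text
t: 20.6
eef_pos: [0.4193, 0.1197, 0.0993]
orientation: [-0.0, 1.0, 0.001, -0.0]
contact_force: [0.2, -0.2, -0.3]
width: 0.403
```

Run:
```python
from h import *
ctrl.get_image("wrist"); s=ctrl.state(); print(s["t"],s["eef_pos"],s["width"],s["orientation"],s["contact_force"])
save("wrist","w12"); n="wrist"
for k,z in dict(prism=.006,prism_mid=.024,mouth=.006).items():
    for r in ctrl.place_of(n,k)[:1]: print(n,k,round(r["p"],2),np.round(r["centre"],1),np.round(ray(n,r["centre"],z),4))
a=cv2.imread("pics/w12.png"); m=(a.min(2)>120).astype(np.uint8)
c=ctrl.place_of(n,"prism")[0]["centre"]; r=ctrl.regions_of(n,"prism")[0]["pixels"].astype(np.uint8)
cn=max(cv2.findContours(r,0,1)[0],key=cv2.contourArea).reshape(-1,2)
P=np.array([ray(n,(y,x),.012)[:2]*1000 for x,y in cn]).astype(np.float32); print(cv2.minAreaRect(P),P.min(0),P.max(0))
print(toolmove([.445,.120,.010],R.from_quat([1,0,0,0])))
```

```text
20.65 [0.41947259 0.11971263 0.09956209] 0.39453177679179724 [-2.53481552e-04  9.99998174e-01  1.87135983e-03  2.91993047e-04] [ 0.22026128 -0.40254265  0.21445876]
wrist prism 0.62 [ 86.8 249.3] [0.5059 0.1229 0.006 ]
wrist prism_mid 0.88 [ 82.6 250.7] [0.5074 0.1216 0.024 ]
wrist mouth 0.94 [ 25.7 250.3] [0.5471 0.1219 0.006 ]
((507.5434265136719, 121.45674896240234), (80.94163513183594, 72.98121643066406), 89.83692932128906) [471.07202  80.94242] [544.0057  161.94267]
(array([ 0.0256131 , -0.00026068,  0.08952635]), array([-0.0005023 , -0.00052728,  0.0003499 ]))
```

The prism is square (0.2°) and in line with the mouth. Lowering behind it.

Emit:
step_arm(moves=[[[0.01, -0.001, 0.03, 0, 0, 0, 0.2], [0.02, -0.001, 0.06, 0, 0, 0, 0.2], [0.02, -0.001, 0.08, 0, 0, 0, 0.2], [0.02, -0.001, 0.089, 0, 0, 0, 0.2], [0.02, -0.001, 0.089, 0, 0, 0, 0.2], [0.02, -0.001, 0.089, 0, 0, 0, 0.2]]])

```text
t: 21.45
eef_pos: [0.4391, 0.1207, 0.0106]
orientation: [-0.0, 1.0, -0.0, -0.0]
contact_force: [0.2, -1.1, 0.4]
width: 0.4
```

Emit:
step_arm(moves=[[[0.005, 0, 0, 0, 0, 0, 0.2], [0.01, 0, 0, 0, 0, 0, 0.2], [0.015, 0, 0, 0, 0, 0, 0.2], [0.02, 0, 0, 0, 0, 0, 0.2], [0.025, 0, 0, 0, 0, 0, 0.2], [0.03, 0, 0, 0, 0, 0, 0.2], [0.035, 0, 0, 0, 0, 0, 0.2]]])

```text
t: 22.03
eef_pos: [0.4742, 0.1206, 0.0102]
orientation: [-0.0, 1.0, -0.0, -0.001]
contact_force: [-3.5, -0.4, 2.5]
width: 0.397
```

Emit:
step_arm(moves=[[[0.004, 0, 0, 0, 0, 0, 0.2], [0.008, 0, 0, 0, 0, 0, 0.2], [0.012, 0, 0, 0, 0, 0, 0.2], [0.016, 0, 0, 0, 0, 0, 0.2], [0.02, 0, 0, 0, 0, 0, 0.2]]])

```text
t: 22.45
eef_pos: [0.4946, 0.1206, 0.0102]
orientation: [-0.0, 1.0, -0.0, 0.0]
contact_force: [-1.4, 0.3, -0.5]
width: 0.4
```

Emit:
step_arm(moves=[[[0.003, 0, 0, 0, 0, 0, 0.2], [0.006, 0, 0, 0, 0, 0, 0.2], [0.009, 0, 0, 0, 0, 0, 0.2], [0.012, 0, 0, 0, 0, 0, 0.2], [0.015, 0, 0, 0, 0, 0, 0.2], [0.018, 0, 0, 0, 0, 0, 0.2]]])

```text
t: 22.95
eef_pos: [0.5125, 0.1206, 0.0102]
orientation: [-0.0, 1.0, -0.0, 0.0]
contact_force: [-1.7, -0.4, -0.7]
width: 0.401
```

Emit:
step_arm(moves=[[[0.003, 0, 0, 0, 0, 0, 0.2], [0.006, 0, 0, 0, 0, 0, 0.2], [0.009, 0, 0, 0, 0, 0, 0.2], [0.012, 0, 0, 0, 0, 0, 0.2], [0.015, 0, 0, 0, 0, 0, 0.2]]])

```text
t: 23.37
eef_pos: [0.5275, 0.1206, 0.0102]
orientation: [-0.0, 1.0, -0.0, -0.0]
contact_force: [-1.9, 0.4, -0.5]
width: 0.398
```

Emit:
step_arm(moves=[[[0.003, 0, 0, 0, 0, 0, 0.2], [0.006, 0, 0, 0, 0, 0, 0.2], [0.009, 0, 0, 0, 0, 0, 0.2]]])

```text
t: 23.62
eef_pos: [0.5355, 0.1206, 0.0102]
orientation: [-0.0, 1.0, -0.0, -0.001]
contact_force: [-7.5, 0.2, 7.4]
width: 0.396
```

Emit:
step_arm(moves=[[[0.002, 0, 0, 0, 0, 0, 0.2], [0.004, 0, 0, 0, 0, 0, 0.2], [0.006, 0, 0, 0, 0, 0, 0.2], [0.008, 0, 0, 0, 0, 0, 0.2]]])

```text
t: 23.95
eef_pos: [0.5432, 0.1206, 0.0102]
orientation: [-0.0, 1.0, -0.0, -0.001]
contact_force: [-7.7, 0.1, 5.0]
width: 0.397
```

Emit:
step_arm(moves=[[[0.002, 0, 0, 0, 0, 0, 0.2], [0.004, 0, 0, 0, 0, 0, 0.2], [0.006, 0, 0, 0, 0, 0, 0.2]]])

```text
t: 24.2
eef_pos: [0.5493, 0.1206, 0.0102]
orientation: [-0.0, 1.0, -0.0, -0.001]
contact_force: [-7.9, 0.8, 5.6]
width: 0.402
```

Emit:
step_arm(moves=[[[0.0015, 0, 0, 0, 0, 0, 0.2], [0.003, 0, 0, 0, 0, 0, 0.2]]])

```text
t: 24.37
eef_pos: [0.5522, 0.1206, 0.0102]
orientation: [-0.0, 1.0, -0.0, -0.001]
contact_force: [-7.7, 0.3, 5.4]
width: 0.398
```

Emit:
step_arm(moves=[[[0.001, 0, 0, 0, 0, 0, 0.2], [0.002, 0, 0, 0, 0, 0, 0.2]]])

```text
t: 24.53
eef_pos: [0.5542, 0.1206, 0.0102]
orientation: [-0.0, 1.0, -0.0, -0.001]
contact_force: [-7.9, -0.3, 6.6]
width: 0.399
```

Emit:
step_arm(moves=[[[0.001, 0, 0, 0, 0, 0, 0.2], [0.002, 0, 0, 0, 0, 0, 0.2]]])

```text
t: 24.7
eef_pos: [0.5562, 0.1206, 0.0102]
orientation: [-0.0, 1.0, -0.0, -0.001]
contact_force: [-6.9, 0.4, 5.6]
width: 0.399
```

Emit:
step_arm(moves=[[[0.001, 0, 0, 0, 0, 0, 0.2], [0.0015, 0, 0, 0, 0, 0, 0.2]]])

```text
t: 24.87
eef_pos: [0.5578, 0.1206, 0.0102]
orientation: [-0.0, 1.0, -0.0, -0.001]
contact_force: [-6.5, -0.3, 5.9]
width: 0.4
```

Emit:
step_arm(moves=[[[0.001, 0, 0, 0, 0, 0, 0.2], [0.0015, 0, 0, 0, 0, 0, 0.2]]])

```text
t: 25.03
eef_pos: [0.5593, 0.1206, 0.0102]
orientation: [-0.0, 1.0, -0.0, -0.001]
contact_force: [-7.8, 0.1, 4.7]
width: 0.399
```

Emit:
step_arm(moves=[[[0.001, 0, 0, 0, 0, 0, 0.2], [0.0015, 0, 0, 0, 0, 0, 0.2]]])

```text
t: 25.2
eef_pos: [0.5607, 0.1206, 0.0102]
orientation: [-0.0, 1.0, -0.0, -0.001]
contact_force: [-9.2, 0.5, 6.1]
width: 0.399
```

Emit:
step_arm(moves=[[[0.001, 0, 0, 0, 0, 0, 0.2], [0.0015, 0, 0, 0, 0, 0, 0.2]]])

```text
t: 25.37
eef_pos: [0.562, 0.1206, 0.0102]
orientation: [-0.0, 1.0, -0.0, -0.002]
contact_force: [-9.0, 0.6, 6.9]
width: 0.399
```

Emit:
step_arm(moves=[[[0.0005, 0, 0, 0, 0, 0, 0.2], [0.001, 0, 0, 0, 0, 0, 0.2]]])

```text
t: 25.53
eef_pos: [0.5628, 0.1206, 0.0102]
orientation: [-0.0, 1.0, -0.0, -0.002]
contact_force: [-10.0, 0.6, 6.6]
width: 0.401
```

Emit:
step_arm(moves=[[[0.0005, 0, 0, 0, 0, 0, 0.2], [0.001, 0, 0, 0, 0, 0, 0.2]]])

```text
t: 25.7
eef_pos: [0.5634, 0.1206, 0.0101]
orientation: [-0.0, 1.0, -0.0, -0.002]
contact_force: [-14.5, 0.7, 11.8]
width: 0.4
```

Emit:
step_arm(moves=[[[0.0006, 0, 0, 0, 0, 0, 0.2], [0.0006, 0, 0, 0, 0, 0, 0.2], [0.0006, 0, 0, 0, 0, 0, 0.2]]])

```text
t: 25.95
eef_pos: [0.5634, 0.1206, 0.0101]
orientation: [0.0, 1.0, -0.0, -0.003]
contact_force: [-14.5, -0.2, 11.4]
width: 0.397
```

Emit:
step_arm(moves=[[[0.0006, 0, 0, 0, 0, 0, 0.2], [0.0006, 0, 0, 0, 0, 0, 0.2], [0.0006, 0, 0, 0, 0, 0, 0.2]]])

```text
t: 26.2
eef_pos: [0.5634, 0.1206, 0.0101]
orientation: [0.0, 1.0, -0.0, -0.004]
contact_force: [-18.5, 1.0, 13.9]
width: 0.399
```

The push stalls at x = 0.5634 while the force climbs to 18 N. The small pin step came about 3 mm earlier, which fits the shoulder. Backing off and rising to check.

Emit:
step_arm(moves=[[[-0.002, 0, 0, 0, 0, 0, 0.2], [-0.01, 0, 0, 0, 0, 0, 0.2], [-0.03, 0, 0, 0, 0, 0, 0.2], [-0.06, 0, 0, 0, 0, 0, 0.2], [-0.06, 0, -0.04, 0, 0, 0, 0.2], [-0.05, 0, -0.08, 0, 0, 0, 0.2], [-0.03, 0, -0.12, 0, 0, 0, 0.2], [-0.01, 0, -0.16, 0, 0, 0, 0.2]]])

```text
t: 26.87
eef_pos: [0.5538, 0.1205, 0.1672]
orientation: [-0.0, 1.0, -0.0, 0.001]
contact_force: [0.6, 0.2, -0.4]
width: 0.4
```

Emit:
step_arm(moves=[[[0.03, 0, 0, 0, 0, 0, 0.2], [0.04, 0, 0, 0, 0, 0, 0.2], [0.04, 0, 0, 0, 0, 0, 0.2], [0.04, 0, 0, 0, 0, 0, 0.2]]])

```text
t: 27.2
eef_pos: [0.5932, 0.1204, 0.1642]
orientation: [-0.0, 1.0, -0.0, -0.0]
contact_force: [-0.2, 0.2, 0.9]
width: 0.4
```

Run:
```python
from h import *
ctrl.get_image("wrist"); s=ctrl.state(); print(s["t"],s["eef_pos"],s["contact_force"])
a=save("wrist","w13"); n="wrist"
for k,z in dict(prism=.006,prism_mid=.024,seat=.006,mouth=.006,stop_pin=.017,lens_tissue=0,oil_bottle=0).items():
    for r in ctrl.place_of(n,k)[:1]: print(k,round(r["p"],2),np.round(r["centre"],1),np.round(ray(n,r["centre"],z),4))
m=(a[:,:,0].astype(int)>150)&(a[:,:,2]<90); c=[int(v) for v in proj(n,[.637,.12,.017])]; print("pin px near",c,m[c[0]-15:c[0]+15,c[1]-25:c[1]+25].sum())
r0,c0=[int(v) for v in proj(n,[.606,.12,.03])]; cv2.imwrite("pics/w13c.png",cv2.resize(a[max(0,r0-90):r0+90,c0-110:c0+110,::-1],(733,600),interpolation=cv2.INTER_CUBIC))
save("top","t13")
for k in ("lens_tissue","oil_bottle","timer","coverslips"):
    for r in ctrl.place_of("top",k)[:1]: print("top",k,round(r["p"],2),np.round(ray("top",r["centre"],0),4))
```

```text
27.25 [0.59273209 0.12045845 0.16412091] [ 0.64909206 -0.24195749 -0.76685673]
prism_mid 0.96 [165.8 251.4] [0.6097 0.1222 0.024 ]
mouth 0.77 [216.5 250.5] [0.5507 0.1234 0.006 ]Traceback (most recent call last):
  File "<stdin>", line 5, in <module>
ValueError: it knows: cell, coverslips, lens_tissue, mouth, oil_bottle, prism, prism_lip, prism_mid, seat, timer
```

Run:
```python
from h import *
a=save("wrist","w14"); n="wrist"
m=(a[:,:,0].astype(int)>150)&(a[:,:,2]<90); c=[int(v) for v in proj(n,[.637,.12,.017])]; print("pin px near",c,m[c[0]-15:c[0]+15,c[1]-25:c[1]+25].sum())
r0,c0=[int(v) for v in proj(n,[.606,.12,.03])]; cv2.imwrite("pics/w14c.png",cv2.resize(a[max(0,r0-90):r0+90,c0-110:c0+110,::-1],(733,600),interpolation=cv2.INTER_CUBIC))
save("top","t13")
for k in ("lens_tissue","oil_bottle","timer","coverslips"):
    for r in ctrl.place_of("top",k)[:1]: print("top",k,round(r["p"],2),np.round(ray("top",r["centre"],0),4))
print(ctrl.state()["t"])
```

```text
pin px near [137, 253] 0
top lens_tissue 0.8 [ 0.7112 -0.1798  0.    ]
top oil_bottle 0.43 [ 0.6933 -0.0768  0.    ]
top timer 0.85 [ 0.5329 -0.4588  0.    ]
top coverslips 0.5 [0.4245 0.3134 0.    ]
27.8
```

View pics/w14c.png

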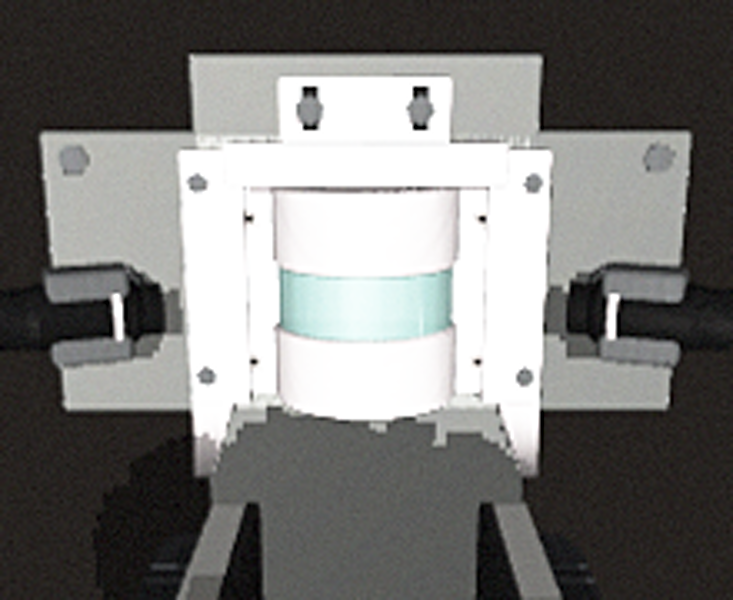

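The crop shows the prism square under both keepers, with its front end flush on the shoulder at about (190,365) and no pin showing. Handing in.

```bash
python3 -c "
from h import *
print(ctrl.close_job(), ctrl.state()['t'])"
```

```text
the job is handed in; nothing more can be done
the job is handed in; nothing more can be done
```

I handed the job in at about 28 s. The prism is flat side down on the cell's base plate, under both rails and against the shoulder, with the gripper clear above it.

**What I did:** I gripped the prism by its end faces with the gripper tilted and lifted it. I rolled it about 125° in the air, set one lip on the table and let go, and it settled on its flat side. I then picked it up again, set it on the apron and pushed it home with two fingertips.

**Checks that agreed:**
- **Push home:** the push took 6–9 N past the springs. A rise of about 1 N, which I took to be the pin, came about 3 mm before the end. The prism then stalled at the shoulder while the force rose to 18 N.
- **Last wrist picture:** the prism is straight, its lips are under the keepers, its end is on the shoulder, and no pin shows. I could not read the pin's travel directly.

**Checks that were off:**
- **Cell position:** estimates of where the cell stood across the channel differed by about 5 mm between views. The mouth's play took this up.
- **Bystanders:** the bottle, timer and cover-slip box were found within about 7 mm of their first positions. The lens tissue came out 15 mm further ahead in the top view, but matched the first scene-camera reading. I put this down to network noise, as I felt no contact with any of them.
- **Picture count:** I viewed 13 pictures, against a budget of 10 plus one or two.

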